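# Lay a prosthetic pylon in the notched blocks of a length gauge and log it

## Robot

A 7-joint arm with a two-finger parallel gripper is mounted at the origin on the work surface. World frame = base frame: x ahead of the robot, y to its left, z up, the work surface at z = 0. Lengths are in m, angles in rad, forces in N, time in s.
With the tool pointing down it reaches from about 0.425 to 0.925 m from the base axis. Payload 6.8 kg.
Tool frame: the origin (TCP) lies on the front face of the gripper's body, between the roots of the fingers; the fingertips stand 73 mm ahead of it and the grasp point (between the pads) lies 54 mm ahead of it; z points along the fingers, y is the line along which they close (so a half turn about z gives the same grasp; the last joint's range is limited). The gripper opens to 85 mm and grips with 20 to 120 N. Pads are 22 mm wide; open, the fingers measure 114 mm over their backs; the gripper's body (76 mm by 85 mm) begins 54 mm behind the grasp point. The pads swing forward as they close: fully open they stand 13 mm farther back than shut.
Start: joints at [1.153, 0.477, 0.022, 1.555, -0.011, 1.109, -0.083], TCP at [0.206, -0.643, 0.304] pointing down, gripper open.
Joint ranges: [-2.96, 2.96], [-0.34, 2.1], [-1.41, 1.46], [0.24, 2.44], [-1.37, 4.51], [0.17, 1.92], [-2.96, 2.96]. Speed limits (rad/s): [2.39, 2.39, 3.14, 3.14, 3.14, 3.14, 3.14].

## Interface

Orientations are given as a rotation vector (axis times angle).
In Python, from station import state, snapshot, calibration, sign_off gives the robot as it stands. The module is installed in compiled form; this text tells all that it offers.
- The arm moves only by the tool carry_out, never from a script. Its argument "moves" is text: rows parted by semicolons, each of 7 numbers parted by spaces: the shift along the tool's x, y, z in m, then the turn, a rotation vector about the tool's x, y, z in degrees, then the finger opening in m, from 0 to 0.0854. In form: dx dy dz ax ay az grip; .... A call has 1 to 20 rows; each row shifts and turns the commanded pose from where the row before left it, along the tool's axes as they then stand; what a row does not reach is not made up. A row lasts 1/12 s, in which the tool goes at most 41.7 mm and 7.16 degrees, less where a joint would pass 70% of its speed; a pose out of reach is approached as far as the arm can. A call with a gripper value outside its range is refused whole. The fingers move at their own pace and stop on an object; "squeeze" is the grip in N (left out, the last holds). Time passes only in rows, so rows that do not move let the fingers close. It gives the time, the measured TCP pose, the force, the opening and the grip force at its end, in the units of the state.
- state(): the state, without advancing time (a new reading comes with each control period).
- snapshot(name): name is "scene" or "top" or "wrist"; returns (picture, depth): 384x512x3 uint8, blue, green, red; 384x512 float32, m along the optical axis (not along the pixel's ray), 0 where there is no reading.
- calibration(name): a dict with "fov_y" (degrees; the focal length in pixels is half the picture's height over the tangent of half this angle, whatever the lens; pixels are square), "cx", "cy" (the principal point, pixels), "rvec" (rotation vector, rad) and "tvec" (3), from world to camera coordinates, as OpenCV has them; the wrist camera has in their place "hand_eye" (4x4, takes a point from camera to tool coordinates, whose origin is the TCP and whose axes are the flange's). Camera axes: x right, y down, z forward; pixel columns grow to the right and rows downward; lengths in m; the calibration is good to about 2 mm. A picture is of the moment at which its call begins: read the wrist's pose just before it. calibration takes no time and is no camera call.
- sign_off(): hands the job in; it is judged then, once.
The state is a dict: "time_s": time; "joint_positions": joint angles; "joint_vel": joint speeds; "joint_efforts": joint torques, N m; "tcp_pos": TCP position; "orientation": TCP orientation; "contact_force": force on the tool from outside, world axes, zero at the start; "wrist_torque": the same for the moment, N m; "opening": finger opening in m; "grip_force": force on a finger pad.
Only numpy, scipy, OpenCV 4.12 (cv2) and the standard library are available. Lean on these libraries where they do the work, as an engineer would, in place of code of your own. Each camera call takes 0.05 s, during which the arm holds its last target. There are 200 camera calls.

## Task

Take the leg pylon off its sloping wooden rest and lay it level in the two notched blocks of the steel fixture, thick end towards the grey hood, then slide it into the hood until the thick end comes up solid against the anvil hidden inside, press it there firmly for a moment without ramming it, and let go. Then log the length on the readout: press the large key fully, let it come back up, then press the small key fully; do not press the medium key and do not disturb the other things on the bench.

Things in the scene. Friction and masses are not known exactly. Their poses are not given: they have to be found in the camera images.
- pylon: Leg pylon, loose, 0.3-0.5 kg, round: aluminium tube 30 mm in diameter, 146 long, then a thicker steel clamp 40 mm in diameter, 54 long; 200 overall. Origin on its axis at the balance point, on the tube; x axis towards the thick end (thin end at x = -122 mm, step at +24, thick end face at +78). Starts on the rest, thick end low, x axis 18 degrees below level; both sides free to grip at the origin.
- pylon_thick_end (a point): Centre of the flat end face of the pylon's thick end.
- rest: Fixed wooden rest, base 220 x 90 x 12 mm, two V notches and an end plate on a slope of 18 degrees, about 130 mm high. Origin under its base, its x axis points to the low end; the pylon's balance point starts 80 mm above the origin.
- fixture: Fixed fixture: dark steel base 90 x 12 mm, x = -100 to +140 mm, two 90-degree aluminium V blocks 14 mm thick, 52 wide. Origin on the bench, x axis along the notches towards the hood. Thin tube's notch at x = -70 mm, top 80 mm high; thick end's notch at x = +50, deeper, top 73 high. A pylon right way round lies level, axis 75 mm above the bench over y = 0; friction of 2 to 9 N holds it along x.
- gauge: Grey hood on the fixture, 66 mm long, 68 wide, 109 high. Origin on the bench below its mouth (fixture x = 66 mm), axes as the fixture's. The mouth faces the blocks, 56 mm wide, roof 103 mm above the bench: the pylon must lie in the blocks short of the mouth, then be slid in. Inside on the axis a 28 mm anvil, see point gauge_mouth.
- gauge_mouth (a point): Centre of the hood's mouth, on the pylon's resting axis, 75 mm above the bench. The untouched anvil face stands 1 to 21 mm farther in, differing each time and not readable beforehand: find it by feel. It gives 5 mm under a light spring (under 1.5 N), then comes up solid (firm: over 4 N on it besides the sliding friction; never 30 N).
- readout: Fixed grey readout box 100 x 170 x 28 mm with a green glass strip on top, along its far (+x) side. Origin under its base. The three round keys stand on it in a row along its y axis, 52 mm apart, 15 mm to the -x side of its middle, in an order that differs each time.
- key_large (a joint): Travel in m of the large round grey key (34 mm in diameter): 0 up, 0.006 fully down; it counts as pressed beyond 0.0045. Springs back; fully down takes 4 N.
- key_large_top (a point): Centre of the top of the large key; it is pressed straight down from here.
- key_medium (a joint): Travel in m of the medium round grey key (24 mm in diameter): 0 up, 0.006 fully down; it counts as pressed beyond 0.0045. Springs back; fully down takes 4 N.
- key_medium_top (a point): Centre of the top of the medium key; it is pressed straight down from here.
- key_small (a joint): Travel in m of the small round grey key (16 mm in diameter): 0 up, 0.006 fully down; it counts as pressed beyond 0.0045. Springs back; fully down takes 4 N.
- key_small_top (a point): Centre of the top of the small key; it is pressed straight down from here.
- foot: Bystander: tan foot shell about 230 mm long. Origin at its underside.
- can: Bystander: can 64 mm in diameter, 170 mm high. Origin at its underside.
- jar: Bystander: jar 72 mm in diameter, 80 mm high. Origin at its underside.
- adapter: Bystander: small stepped steel adapter 44 mm in diameter, 30 mm high. Origin at its underside.
- spacer: Bystander: small standing steel spacer 30 mm in diameter, 24 mm high. Origin at its underside.
There are look-alikes about, which are no part of the job. Leave any green look-alike of the pylon alone.

How it is judged:
By the outcome, as a careful person would: the job done as asked, in the order asked, and still so for the second after the job is handed in, with the robot touching nothing.
It also fails if it takes over 61 s, if anything falls off the work surface, if the arm or the gripper's body presses on something with over 40 N, if the wrist force passes 120 N, or if a joint passes its speed limit or range.

## Working session

There is one attempt and no reset: what is moved stays moved. The work goes in short steps, Python scripts to look and compute and a tool call to move; the robot and the scene stay as the last step left them, time stands still between calls to the robot, and variables do not carry over. Pictures are saved under pics/ and viewed, at most 10 in all, crops included, and the job is handed in when it is done.

Besides the shell and the picture viewer there is one more tool, called as name(argument=value, ...) on one line, values as JSON. carry_out: Moves the arm, as the interface text tells. Its arguments: {"type":"object","properties":{"moves":{"type":"string"},"squeeze":{"type":"number"}},"required":["moves"]}

```bash
mkdir -p pics; cat > h.py <<'E'
import numpy as np, cv2
from station import state, snapshot, calibration, sign_off
def save(n,f):
    p,d=snapshot(n); cv2.imwrite(f'pics/{f}.png',p); np.save(f'pics/{f}.npy',d); return p,d
def K(n):
    c=calibration(n); f=192/np.tan(np.radians(c['fov_y'])/2); return c,f
def world(n,st=None):
    "4x4 camera->world"
    c,f=K(n); T=np.eye(4)
    if n=='wrist':
        T[:3,:3]=cv2.Rodrigues(np.array(st['orientation'],float))[0]; T[:3,3]=st['tcp_pos']; return T@np.array(c['hand_eye'])
    R=cv2.Rodrigues(np.array(c['rvec'],float))[0]; T[:3,:3]=R.T; T[:3,3]=-R.T@np.array(c['tvec']).ravel(); return T
def cloud(n,d,st=None):
    c,f=K(n); v,u=np.mgrid[:384,:512]; P=np.stack([(u-c['cx'])/f*d,(v-c['cy'])/f*d,d],-1); T=world(n,st)
    return P@T[:3,:3].T+T[:3,3]
def ray(n,u,v,z,st=None):
    c,f=K(n); T=world(n,st); r=T[:3,:3]@np.array([(u-c['cx'])/f,(v-c['cy'])/f,1]); o=T[:3,3]; return o+r*(z-o[2])/r[2]
E
python3 - <<'E'
from h import *
s=state(); print({k:np.round(v,3) for k,v in s.items()})
a,_=save('scene','s0'); b,_=save('top','t0')
cv2.imwrite('pics/st0.png',np.hstack([cv2.resize(a,(400,300)),cv2.resize(b,(400,300))]))
for n in('scene','top','wrist'): print(n,calibration(n),world(n,s)[:3,3])
E
```

```text
{'time_s': np.float64(0.0), 'joint_positions': array([ 1.153,  0.478,  0.022,  1.556, -0.012,  1.109, -0.083]), 'joint_vel': array([ 0.002,  0.001, -0.001, -0.   , -0.001,  0.001, -0.001]), 'joint_efforts': array([ 0.0000e+00, -5.9645e+01,  1.6080e+00, -2.8120e+01,  1.2000e-02,
        9.0000e-03,  0.0000e+00]), 'tcp_pos': array([ 0.206, -0.642,  0.303]), 'orientation': array([-3.102e+00, -4.840e-01,  1.000e-03]), 'contact_force': array([-0.717,  0.147, -0.135]), 'wrist_torque': array([-0.03 ,  0.057, -0.016]), 'grip_force': np.float64(0.0), 'opening': np.float64(0.085)}
scene {'fov_y': 44.873011556207416, 'cx': 252.0721482261873, 'cy': 192.73355614930165, 'rvec': array([ 1.32647575,  2.35958872, -0.77247313]), 'tvec': array([ 0.2458312 , -0.27441454,  1.57773374])} [1.13504689 0.37290903 1.09434341]
top {'fov_y': 52.176377593666174, 'cx': 255.96186005845757, 'cy': 185.3767564961161, 'rvec': array([ 2.1807685 , -2.12129274,  0.14637884]), 'tvec': array([0.00664584, 0.51610179, 1.10077944])} [0.362092   0.01900977 1.1604519 ]
wrist {'fov_y': 63.887937720438785, 'cx': 256.2221948638368, 'cy': 187.21190166228808, 'hand_eye': array([[-7.28938954e-04, -9.49661145e-01, -3.13278116e-01,
         8.18362497e-02],
       [ 9.99998997e-01, -3.11857351e-04, -1.38145434e-03,
         1.18260035e-04],
       [ 1.21421543e-03, -3.13278809e-01,  9.49660420e-01,
        -7.00449998e-02],
       [ 0.00000000e+00,  0.00000000e+00,  0.00000000e+00,
         1.00000000e+00]])} [ 0.28365126 -0.61772227  0.37294108]
```

View pics/t0.png

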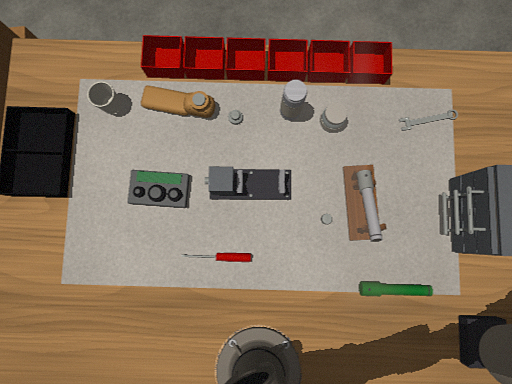

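View pics/s0.png

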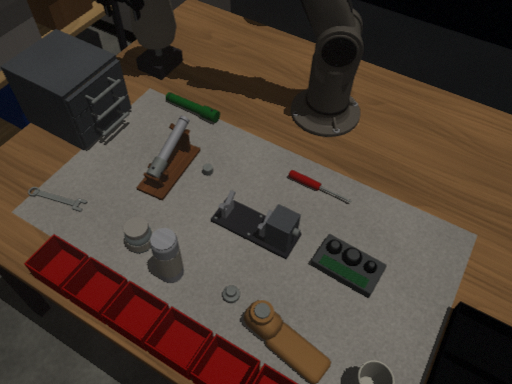

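Top view: the grey pylon lies on the rest at (370,205). The green look-alike is at (395,289) and stays untouched. The fixture is at (250,184) with the hood at (221,180), and the readout is at (159,188) with keys at (139,192), (157,193) and (175,194).

```bash
python3 - <<'E'
from h import *
b=cv2.imread('pics/t0.png'); a=cv2.imread('pics/s0.png')
A=cv2.resize(b[155:250,325:405],None,fx=5,fy=5,interpolation=2)
B=cv2.resize(b[160:215,120:300],None,fx=2.2,fy=2.2,interpolation=2)
C=cv2.resize(a[105:205,130:210],None,fx=3.5,fy=3.5,interpolation=2)
o=np.zeros((600,800,3),np.uint8); o[:475,:400]=A; o[:B.shape[0],402:402+B.shape[1]]=B; o[130:130+C.shape[0],402:402+C.shape[1]]=C
cv2.imwrite('pics/c0.png',o)
for n,f in(('top','t0'),('scene','s0')):
    d=np.load(f'pics/{f}.npy'); P=cloud(n,d); 
    im=b if n=='top' else a
    hsv=cv2.cvtColor(im,cv2.COLOR_BGR2HSV)
    print(n,'bench z',np.round(np.median(P[270:280,150:180,2] if n=='top' else P[180:190,330:350,2]),4))
    # height clusters
    z=P[...,2]; m=((z>0.02)&(z<0.3)&(P[...,0]>0.25)&(P[...,0]<0.75)&(abs(P[...,1])<.5)).astype(np.uint8)
    k,l,st,ce=cv2.connectedComponentsWithStats(m)
    for i in range(1,k):
        if st[i,4]>30:
            q=P[l==i]; print(st[i],q.min(0).round(3),q.max(0).round(3),q.mean(0).round(3))
E
```

```text
top bench z 0.0011
[280  91  26  29 559] [ 0.721 -0.105  0.02 ] [ 0.75  -0.043  0.176] [ 0.732 -0.071  0.122]
[ 90  97  29  16 200] [0.721 0.436 0.02 ] [0.75  0.499 0.096] [0.733 0.459 0.064]
[142 100  73  18 644] [0.719 0.153 0.02 ] [0.75  0.371 0.091] [0.736 0.225 0.05 ]
[320 105  27  26 556] [ 0.689 -0.233  0.02 ] [ 0.749 -0.164  0.087] [ 0.716 -0.195  0.069]
[231 111   9  10  68] [0.713 0.077 0.021] [0.739 0.101 0.037] [0.725 0.09  0.03 ]
[204 167  30  28 726] [0.487 0.086 0.021] [0.555 0.166 0.116] [0.517 0.12  0.103]
[ 351  169   35   73 1122] [ 0.365 -0.328  0.02 ] [ 0.568 -0.252  0.134] [ 0.467 -0.286  0.093]
[ 127  170   62   38 1993] [0.447 0.222 0.02 ] [0.553 0.395 0.056] [0.5   0.306 0.033]
[236 170   6  23 118] [0.491 0.063 0.045] [0.554 0.077 0.077] [0.523 0.07  0.063]
[278 170   6  23 131] [ 0.493 -0.056  0.023] [ 0.556 -0.042  0.085] [ 0.525 -0.048  0.066]
[321 214  11  10  79] [ 0.413 -0.199  0.02 ] [ 0.439 -0.17   0.032] [ 0.426 -0.184  0.025]
[215 253  36   9 253] [0.297 0.032 0.02 ] [0.321 0.132 0.033] [0.309 0.082 0.025]
scene bench z 0.002
[ 144  115   47   71 1
[... 239 characters left out ...]
 0.025]
[219 190  17  27 223] [ 0.493 -0.06   0.02 ] [ 0.558 -0.043  0.082] [ 0.527 -0.049  0.057]
[ 258  204   43   48 1303] [0.487 0.06  0.02 ] [0.56  0.164 0.116] [0.534 0.117 0.086]
[124 216  29  34 598] [ 0.693 -0.233  0.02 ] [ 0.75  -0.166  0.087] [ 0.727 -0.191  0.071]
[155 228  29  46 284] [ 0.726 -0.105  0.021] [ 0.75  -0.044  0.177] [ 0.741 -0.066  0.146]
[ 312  234   75   61 2322] [0.446 0.22  0.02 ] [0.557 0.393 0.057] [0.508 0.308 0.033]
[226 286  12  13 110] [0.716 0.071 0.02 ] [0.746 0.107 0.036] [0.73  0.091 0.029]
[249 300  73  53 467] [0.725 0.152 0.02 ] [0.75  0.346 0.091] [0.741 0.236 0.055]
[360 360  34  24 499] [0.722 0.435 0.02 ] [0.75  0.5   0.095] [0.734 0.47  0.063]
```

View pics/c0.png

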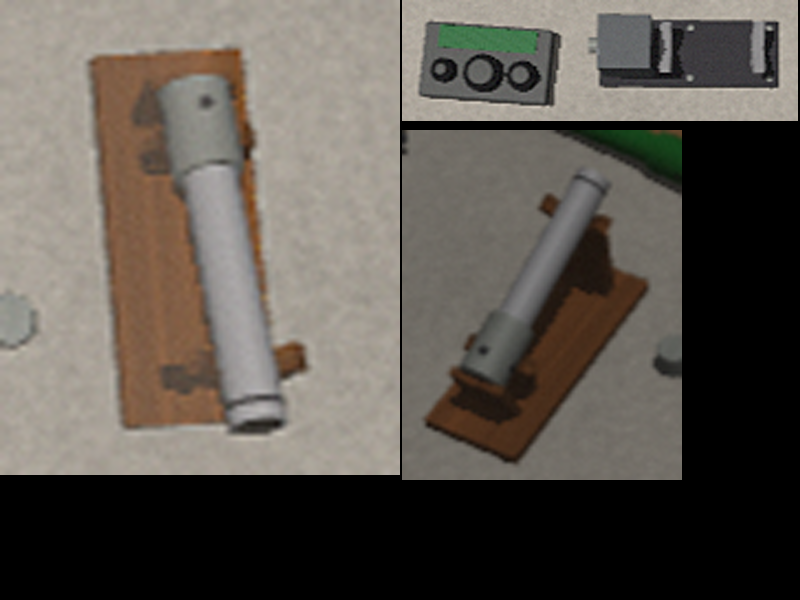

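The crop confirms the pylon: grey, on the brown rest, with the thick clamp at the +x low end (full-frame about (366,178)) and the thin end at (375,237). The keys from left to right (+y to -y) look small, large, medium. Next I fit axes and sizes.

```bash
python3 - <<'E'
from h import *
from scipy.optimize import least_squares
Q=[];H=[];S=[]
for n,f in(('top','t0'),('scene','s0')):
    d=np.load(f'pics/{f}.npy'); im=cv2.imread(f'pics/{f}.png'); P=cloud(n,d); h=cv2.cvtColor(im,cv2.COLOR_BGR2HSV)
    g=(h[...,1]<50)&(P[...,0]>.35)&(P[...,0]<.58)&(P[...,1]>-.34)&(P[...,1]<-.24)&(P[...,2]>.035)
    q=P[g]; 
    print(n,len(q))
    def fit(q,x0):
        # axis: y=a+b(x-.46), z=c+e(x-.46); tube r=15mm; exclude clamp
        def res(p):
            o=np.array([.46,p[0],p[1]]); u=np.array([1,p[2],p[3]]); u/=np.linalg.norm(u)
            w=q-o; s=w@u; r=np.linalg.norm(w-np.outer(s,u),axis=1); return r-np.where(s<p4,.015,.020)
        return res
    best=None
    for p4 in np.arange(.03,.08,.004):
        r=least_squares(fit(q,0),[-.285,.08,-.1,-.32],loss='soft_l1',f_scale=.002)
        if best is None or r.cost<best[0]: best=(r.cost,p4,r.x)
    p=best[2];u=np.array([1,p[2],p[3]]);u/=np.linalg.norm(u);o=np.array([.46,p[0],p[1]]);s=(q-o)@u
    print(best, 'pitch',np.degrees(np.arcsin(-u[2])),'yaw',np.degrees(np.arctan2(u[1],u[0])),'s',np.percentile(s,[0.5,1,99,99.5]),'thin',o+u*np.percentile(s,.7),'thick',o+u*np.percentile(s,99.3))
    thin=o+u*np.percentile(s,.7);thick=o+u*np.percentile(s,99.3);print('origin from thin',thin+.122*u,'from thick',thick-.078*u,'from step',o+u*(best[1]-.024))
    # fixture base
    b=(h[...,2]<75)&(P[...,2]>.006)&(P[...,2]<.02)&(P[...,0]>.45)&(P[...,0]<.6)&(P[...,1]>-.09)&(P[...,1]<.2)
    print('base',b.sum(),cv2.minAreaRect(P[b][:,:2].astype(np.float32)))
    hd=(P[...,2]>.104)&(P[...,2]<.115)&(P[...,0]>.45)&(P[...,0]<.6)&(P[...,1]>.05)&(P[...,1]<.2)
    print('hood',hd.sum(),cv2.minAreaRect(P[hd][:,:2].astype(np.float32)),P[hd].mean(0))
    for lo,hi in((.055,.083),(-.065,-.035)):
        v=(P[...,2]>.055)&(P[...,2]<.09)&(P[...,1]>lo)&(P[...,1]<hi)&(P[...,0]>.48)&(P[...,0]<.58); w=P[v]
        print('V',v.sum(),w.min(0),w.max(0),w.mean(0), 'top z',np.percentile(w[:,2],95))
    kd=(P[...,2]>.036)&(P[...,0]>.44)&(P[...,0]<.56)&(P[...,1]>.22)&(P[...,1]<.4)
    k,l,st,ce=cv2.connectedComponentsWithStats(kd.astype(np.uint8))
    for i in range(1,k):
        if st[i,4]>8: w=P[l==i]; t=w[w[:,2]>np.percentile(w[:,2],60)-.002]; print('key',st[i,4],t.min(0),t.max(0),(t.min(0)+t.max(0))/2)
    bx=(P[...,2]>.022)&(P[...,2]<.034)&(P[...,0]>.43)&(P[...,0]<.57)&(P[...,1]>.2)&(P[...,1]<.41)
    print('box',cv2.minAreaRect(P[bx][:,:2].astype(np.float32)))
E
```

```text
top 867
(np.float64(0.0012585558982165202), np.float64(0.038000000000000006), array([-0.29105842,  0.0882409 ,  0.08463547, -0.33028755])) pitch 18.21693971049138 yaw 4.8377262184306815 s [-0.09734099 -0.09719644  0.1008364   0.102211  ] thin [ 0.36788105 -0.29885495  0.11866664] thick [ 0.55628984 -0.28290888  0.05643756]
origin from thin [ 0.48335353 -0.28908188  0.08052752] from thick [ 0.48246317 -0.28915724  0.08082159] from step [ 0.47325094 -0.28993692  0.08386428]
base 1478 ((0.5228998064994812, 0.03848079591989517), (0.09017781913280487, 0.2365662008523941), 1.3043668270111084)
hood 613 ((0.5205724239349365, 0.11890733987092972), (0.06630250811576843, 0.0657011941075325), 1.8703943490982056) [0.52064432 0.11882908 0.10973728]
V 93 [0.49074742 0.0627696  0.05540978] [0.55387928 0.0768157  0.0770778 ] [0.52210537 0.06946058 0.06606366] top z 0.07395946389075227
V 110 [ 0.49333504 -0.05571741  0.05558229] [ 0.55622723 -0.04235292  0.0845711 ] [ 0.52534978 -0.04897777  0.0705639 ] top z 0.08109283979099989
key 233 [0.46955479 0.29152363 0.04691374] [0.50137126 0.32563038 0.05578
[... 1149 characters left out ...]
.05563189] [0.55594154 0.07617634 0.07538602] [0.52492994 0.06765991 0.0667125 ] top z 0.07315297637549749
V 127 [ 0.49343517 -0.05915681  0.05586147] [ 0.55768419 -0.04260671  0.08183004] [ 0.52334823 -0.05033348  0.06992509] top z 0.08006010077558648
key 167 [0.46901598 0.2406371  0.04299927] [0.50607935 0.2692265  0.05530819] [0.48754766 0.2549318  0.04915373]
key 266 [0.46892424 0.29116599 0.04597049] [0.51008999 0.32360017 0.05702491] [0.48950712 0.30738308 0.0514977 ]
key 117 [0.47634827 0.34551116 0.0414757 ] [0.50631771 0.37283968 0.05518326] [0.49133299 0.35917542 0.04832948]
box ((0.5016226172447205, 0.3063402771949768), (0.17034654319286346, 0.1033477708697319), 86.81278228759766)
```

Measurements agree with the given sizes: pylon origin at z = 0.081, pitch 18°, hood 0.110 high, notch tops 0.073 and 0.080. Left to right, the keys are small (y≈0.360), large (y≈0.308) and medium (y≈0.255). Next I plan the approach and check clearance to the cabinet.

```bash
cat >> h.py <<'E'
from scipy.spatial.transform import Rotation as Ro
def frame(yaw,pitch):
    "tool x along axis with yaw, nose-down pitch (deg); z down"
    c,s=np.cos(np.radians(yaw)),np.sin(np.radians(yaw)); cp,sp=np.cos(np.radians(pitch)),np.sin(np.radians(pitch))
    x=np.array([cp*c,cp*s,-sp]); z=np.array([-sp*c,-sp*s,-cp]); return np.column_stack([x,np.cross(z,x),z])
def plan(pos,R,st=None):
    "turn (deg, tool axes) then shift (mm, axes after turn)"
    st=st or state(); R0=Ro.from_rotvec(st['orientation']).as_matrix()
    t=np.degrees(Ro.from_matrix(R0.T@R).as_rotvec()); d=R.T@(np.array(pos)-st['tcp_pos'])*1000
    print('turn',t.round(2),'n',np.ceil(np.linalg.norm(t)/7),'shift mm',d.round(1),'n',np.ceil(np.linalg.norm(d)/40))
O=np.array([.4837,-.290,.0808]); FO=np.array([.524,.0182,0]); FY=91.3
FX=np.array([np.cos(np.radians(FY)),np.sin(np.radians(FY)),0])
E
python3 - <<'E'
from h import *
for n,f in(('top','t0'),('scene','s0')):
    P=cloud(n,np.load(f'pics/{f}.npy')); m=(P[...,2]>.1)&(P[...,1]<-.4)&(P[...,1]>-.9)&(P[...,0]>.25)&(P[...,0]<.8); print(P[m].min(0),P[m].max(0))
R=frame(4.85,18); d=R[:,2]
print(R.round(3)); plan(O-.134*d,R); plan(O-.054*d,R)
E
```

```text
[ 0.33908498 -0.60017523  0.10009144] [ 0.55906456 -0.50571795  0.22593253]
[ 0.33286332 -0.81389018  0.1000002 ] [ 0.56199446 -0.50432556  0.22833251]
[[ 0.948  0.085 -0.308]
 [ 0.08  -0.996 -0.026]
 [-0.309  0.    -0.951]]
turn [  1.93 -17.91  12.81] n 4.0 shift mm [ 360.5 -327.7  -17.5] n 13.0
turn [  1.93 -17.91  12.81] n 4.0 shift mm [ 360.5 -327.7   62.5] n 13.0
```

carry_out(moves="0 0 -0.01 0.48 -4.48 3.2 0.085; 0 0 -0.01 0.48 -4.48 3.2 0.085; 0 0 -0.01 0.48 -4.48 3.2 0.085; 0 0 -0.01 0.48 -4.48 3.2 0.085; 0.02 -0.03 0 0 0 0 0.085; 0.02 -0.034 0 0 0 0 0.085; 0.02 -0.034 0 0 0 0 0.085; 0.02 -0.034 0 0 0 0 0.085; 0.02 -0.034 0 0 0 0 0.085; 0.02 -0.034 0 0 0 0 0.085; 0.034 -0.018 0 0 0 0 0.085; 0.034 -0.018 0 0 0 0 0.085; 0.034 -0.018 0 0 0 0 0.085; 0.034 -0.018 0 0 0 0 0.085; 0.034 -0.018 0.007 0 0 0 0.085; 0.034 -0.018 0.007 0 0 0 0.085; 0.024 -0.01 0.007 0 0 0 0.085; 0 0 0 0 0 0 0.085", squeeze=40)

```text
time_s: 1.6
tcp_pos: [0.5105, -0.2923, 0.2118]
orientation: [3.089, 0.144, -0.491]
contact_force: [-0.8, 1.3, -0.7]
opening: 0.0848
grip_force: 0.0
```

```bash
python3 - <<'E'
from h import *
R=frame(4.85,18); d=R[:,2]
s=state(); print(s['time_s'],s['tcp_pos'],s['contact_force'],s['joint_positions'].round(2))
plan(O-.054*d,R,s)
im,dd=save('wrist','w1'); P=cloud('wrist',dd,s)
h=cv2.cvtColor(im,cv2.COLOR_BGR2HSV)
g=(h[...,1]<50)&(P[...,2]>.035)&(P[...,2]<.14)&(dd>0)&(P[...,1]<-.25)&(P[...,1]>-.34)&(P[...,0]<.58)&(P[...,0]>.34)
q=P[g]; w=(q-O)@R; print(len(q))
for a in np.arange(-.11,.08,.02):
    t=w[abs(w[:,0]-a)<.01]
    if len(t)>20: print(a.round(2),len(t),'y',np.percentile(t[:,1],[2,98]).round(4),'ztop',np.percentile(t[:,2],2).round(4))
print('x ext',np.percentile(w[:,0],[.5,99.5]))
E
```

```text
1.6 [ 0.51046253 -0.29229679  0.21181286] [-0.79839908  1.34565024 -0.6810998 ] [ 0.39  0.55 -0.04  1.69  0.16  1.19 -1.21]
turn [-0.05  0.04  0.51] n 1.0 shift mm [15.3 -4.6 78.8] n 3.0
13198
-0.11 704 y [-0.0128  0.0146] ztop -0.0159
-0.09 849 y [-0.0134  0.0151] ztop -0.0157
-0.07 954 y [-0.0187  0.0148] ztop -0.0158
-0.05 975 y [-0.0133  0.0149] ztop -0.0158
-0.03 1077 y [-0.0129  0.0151] ztop -0.0158
-0.01 1172 y [-0.0133  0.0147] ztop -0.0158
0.01 1268 y [-0.0129  0.0147] ztop -0.0158
0.03 1603 y [-0.0167  0.0185] ztop -0.0205
0.05 2111 y [-0.0175  0.019 ] ztop -0.0207
0.07 2380 y [-0.0176  0.0192] ztop -0.0209
x ext [-0.11677349  0.08032159]
```

View pics/w1.png

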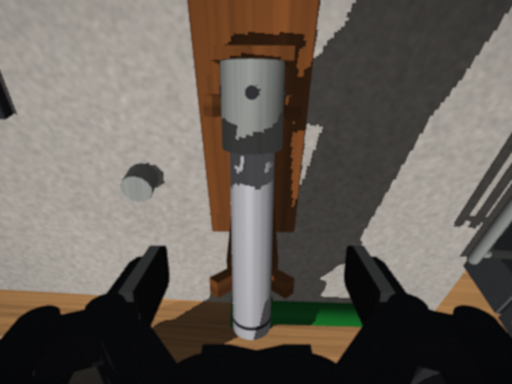

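The wrist view shows the pylon centred between the fingers, thick end at (252,60) and thin end at (252,330), with both sides clear. Descend and grip.

carry_out(moves="0.016 -0.004 0 0 0 0.5 0.085; 0 0 0.026 0 0 0 0.085; 0 0 0.026 0 0 0 0.085; 0 0 0.014 0 0 0 0.085; 0 0 0.012 0 0 0 0.085; 0 0 0 0 0 0 0.085; 0 0 0 0 0 0 0.02; 0 0 0 0 0 0 0.02; 0 0 0 0 0 0 0.02; 0 0 0 0 0 0 0.02; 0 0 0 0 0 0 0.02; 0 0 0 0 0 0 0.02; 0 0 0 0 0 0 0.02; 0 0 0 0 0 0 0.02", squeeze=40)

```text
time_s: 2.82
tcp_pos: [0.4988, -0.2903, 0.1378]
orientation: [3.09, 0.122, -0.489]
contact_force: [-1.4, 12.8, 12.8]
opening: 0.0286
grip_force: 38.8
```

```bash
python3 - <<'E'
from h import *
R=frame(4.85,18); d=R[:,2]
s=state(); print(s['time_s'],s['tcp_pos'],s['contact_force'],s['opening'],s['grip_force'])
plan(O-.054*d,R,s)
E
```

```text
2.8167 [ 0.49881521 -0.29026363  0.13783882] [-1.4181892  12.80441879 12.81302082] 0.02856296564898656 38.787792921066284
turn [-0.21 -0.03 -0.31] n 1.0 shift mm [ 3.3 -1.5  4.9] n 1.0
```

carry_out(moves="0 0 -0.006 0 0 0 0.02; 0 0 -0.012 0 0 0 0.02; 0 0 -0.02 0 0 0 0.02; 0 0 -0.03 0 0 0 0.02; 0 0 -0.03 0 0 0 0.02; 0 0 -0.03 0 0 0 0.02; 0 0 -0.015 0 0 0 0.02; 0 0 0 0 0 0 0.02; 0 0 0 0 0 0 0.02", squeeze=50)

```text
time_s: 3.57
tcp_pos: [0.5419, -0.2914, 0.2729]
orientation: [3.084, 0.116, -0.485]
contact_force: [-0.6, 0.2, -5.5]
opening: 0.0283
grip_force: 50.0
```

```bash
python3 - <<'E'
from h import *
s=state(); print(s['time_s'],s['tcp_pos'],s['contact_force'],s['wrist_torque'],s['opening'])
R=Ro.from_rotvec(s['orientation']).as_matrix()
im,dd=save('wrist','w2'); P=cloud('wrist',dd,s); w=(P-s['tcp_pos'])@R
h=cv2.cvtColor(im,cv2.COLOR_BGR2HSV)
g=(h[...,1]<60)&(w[...,2]>.02)&(w[...,2]<.09)&(dd>0)&(abs(w[...,1])<.024)&(w[...,0]>.02)&(w[...,0]<.12)
q=w[g]; print(len(q))
for a in np.arange(.02,.12,.01):
    t=q[abs(q[:,0]-a)<.005]
    if len(t)>20: print(a.round(2),len(t),'y',np.percentile(t[:,1],[2,98]).round(4),'ztop',np.percentile(t[:,2],2).round(4))
F=frame(FY,0)
plan(FO+FX*-.018+np.array([0,0,.075+.054+.06]),F,s)
E
```

```text
3.5667 [ 0.54185093 -0.29142184  0.27287694] [-0.64460442  0.19734449 -5.47504769] [ 0.05757502 -0.55861678 -0.00223241] 0.028301867897563955
14388
0.02 698 y [-0.0142  0.0132] ztop 0.0437
0.03 1295 y [-0.0178  0.0169] ztop 0.039
0.04 2128 y [-0.0182  0.0175] ztop 0.0389
0.05 2299 y [-0.0183  0.0174] ztop 0.0389
0.06 2523 y [-0.0185  0.0176] ztop 0.0388
0.07 2763 y [-0.0189  0.0177] ztop 0.0387
0.08 2682 y [-0.0183  0.0173] ztop 0.0391
turn [-13.32  14.56 -86.21] n 13.0 shift mm [291.9 -10.8  83.9] n 8.0
```

View pics/w2.png

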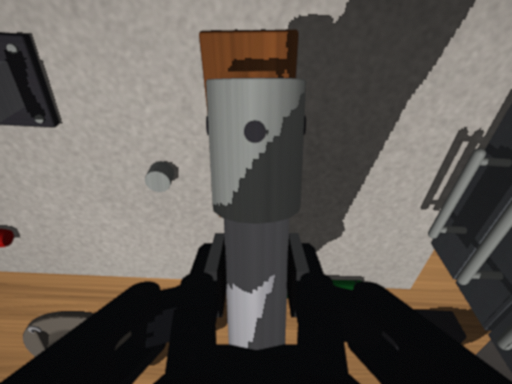

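Grasp is good: the pylon is parallel to tool x, its axis 59 mm ahead of the TCP and its thick end near (255,80). Level it and yaw it to the fixture direction.

carry_out(moves="0 0 0 0 6 0 0.02; 0 0 0 0 6 0 0.02; 0 0 0 0 6 0 0.02; 0 0 0 0 0 -6.6 0.02; 0 0 0 0 0 -6.6 0.02; 0 0 0 0 0 -6.6 0.02; 0 0 0 0 0 -6.6 0.02; 0 0 0 0 0 -6.6 0.02; 0 0 0 0 0 -6.6 0.02; 0 0 0 0 0 -6.6 0.02; 0 0 0 0 0 -6.6 0.02; 0 0 0 0 0 -6.6 0.02; 0 0 0 0 0 -6.6 0.02; 0 0 0 0 0 -6.6 0.02; 0 0 0 0 0 -6.6 0.02; 0 0 0 0 0 -6.6 0.02; 0 0 0 0 0 0 0.02; 0 0 0 0 0 0 0.02")

```text
time_s: 5.12
tcp_pos: [0.5402, -0.2912, 0.2705]
orientation: [2.222, 2.22, -0.007]
contact_force: [-0.5, -1.1, -4.8]
opening: 0.0286
grip_force: 50.1
```

```bash
cat >> h.py <<'E'
def held(f,s=None):
    "pylon in tool frame: fit y centre, top z of clamp, end x"
    s=s or state(); R=Ro.from_rotvec(s['orientation']).as_matrix()
    im,dd=save('wrist',f); P=cloud('wrist',dd,s); w=(P-s['tcp_pos'])@R
    h=cv2.cvtColor(im,cv2.COLOR_BGR2HSV)
    g=(h[...,1]<60)&(w[...,2]>.03)&(w[...,2]<.07)&(dd>0)&(abs(w[...,1])<.03)&(w[...,0]>.02)&(w[...,0]<.12)
    q=w[g]; t=q[(q[:,2]<.05)]
    print('end x',np.percentile(t[:,0],[99,99.8]))
    for a in (.035,.05,.065,.08):
        b=t[abs(t[:,0]-a)<.004]
        if len(b)>20:
            # circle fit in y,z
            A=np.c_[2*b[:,1:],np.ones(len(b))]; c=np.linalg.lstsq(A,(b[:,1:]**2).sum(1),rcond=None)[0]
            print(a,'centre y z',c[:2].round(4),'r',np.sqrt(c[2]+c[:2]@c[:2]).round(4))
    return s,P,im
E
python3 - <<'E'
from h import *
s,P,im=held('w3'); print(s['time_s'],s['tcp_pos'],s['contact_force'],s['joint_positions'].round(2))
plan(FO+FX*-.026+np.array([0,0,.134+.055]),frame(FY,0),s)
E
```

```text
end x [0.08299329 0.08335513]
0.035 centre y z [0.0012 0.0589] r 0.019
0.05 centre y z [0.0011 0.059 ] r 0.019
0.065 centre y z [0.0011 0.0582] r 0.0183
0.08 centre y z [0.001  0.0589] r 0.0188
5.1167 [ 0.540198   -0.29122652  0.27047372] [-0.45079649 -1.07514191 -4.83439357] [ 0.69  0.44 -0.4   1.72  0.2   1.02  0.22]
turn [-0.17  0.17 -1.35] n 1.0 shift mm [283.7  -9.2  81.5] n 8.0
```

carry_out(moves="0 0 0 -0.17 0.17 -1.35 0.02; 0.03 -0.001 0 0 0 0 0.02; 0.04 -0.001 0 0 0 0 0.02; 0.04 -0.001 0 0 0 0 0.02; 0.04 -0.001 0.01 0 0 0 0.02; 0.04 -0.001 0.01 0 0 0 0.02; 0.04 -0.002 0.01 0 0 0 0.02; 0.04 -0.002 0.015 0 0 0 0.02; 0.014 0 0.015 0 0 0 0.02; 0 0 0.02 0 0 0 0.02; 0 0 0 0 0 0 0.02; 0 0 0 0 0 0 0.02; 0 0 0 0 0 0 0.02")

```text
time_s: 6.25
tcp_pos: [0.526, -0.0095, 0.193]
orientation: [2.191, 2.246, 0.003]
contact_force: [0.8, -0.6, -4.4]
opening: 0.0286
grip_force: 50.5
```

```bash
python3 - <<'E'
from h import *
s,P,im=held('w4'); print(s['time_s'],s['tcp_pos'],s['contact_force'])
plan(FO+FX*-.026+np.array([0,0,.134]),frame(FY,0),s)
h=(P[...,2]>.106)&(P[...,2]<.114)&(P[...,1]>.07)&(P[...,0]<.6)&(P[...,0]>.45); 
q=P[h]; print('hood',h.sum(),cv2.minAreaRect(q[:,:2].astype(np.float32)),q.min(0),q.max(0))
v=(P[...,2]>.06)&(P[...,2]<.082)&(P[...,1]>.05)&(P[...,1]<.08)&(P[...,0]<.58)&(P[...,0]>.47); q=P[v];
if len(q):print('V',len(q),q.min(0),q.max(0))
E
```

```text
end x [0.0827652  0.08331106]
0.035 centre y z [0.0012 0.0589] r 0.019
0.05 centre y z [0.0012 0.0588] r 0.0189
0.065 centre y z [0.0011 0.058 ] r 0.0182
0.08 centre y z [0.0011 0.0589] r 0.0188
6.25 [ 0.52595369 -0.00946411  0.19301481] [ 0.80818935 -0.60532289 -4.43936108]
turn [0.25 0.12 0.13] n 1.0 shift mm [ 1.7 -1.3 59. ] n 2.0
hood 8490 ((0.524558424949646, 0.0956970602273941), (0.06831038743257523, 0.023183759301900864), 1.5619720220565796) [0.49038987 0.08387749 0.10602578] [0.55859718 0.10795046 0.11217835]
V 241 [0.49187622 0.06085954 0.06456808] [0.5582176  0.07581904 0.07354975]
```

View pics/w4.png

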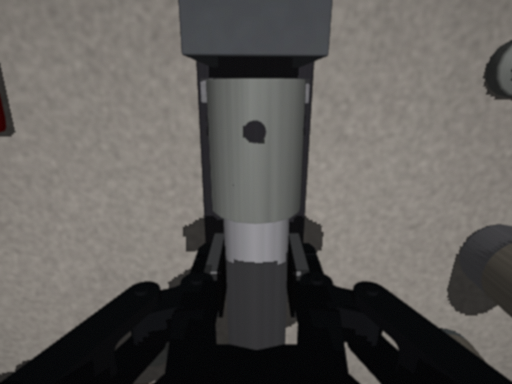

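The pylon is over the blocks in line with the hood: clamp centred at column 255, hood at column 255. The end face is about 10 mm short of the mouth. Lower it.

carry_out(moves="0.003 0 0.015 0.2 0.1 0 0.02; 0 0 0.018 0 0 0 0.02; 0 0 0.012 0 0 0 0.02; 0 0 0.006 0 0 0 0.02; 0 0 0.003 0 0 0 0.02; 0 0 0.001 0 0 0 0.02; 0 0 0 0 0 0 0.02; 0 0 0 0 0 0 0.02")

```text
time_s: 6.97
tcp_pos: [0.526, -0.0056, 0.138]
orientation: [2.191, 2.25, 0.002]
contact_force: [0.5, -0.9, -5.4]
opening: 0.0286
grip_force: 50.7
```

carry_out(moves="0 0 0.002 0 0 0 0.02; 0 0 0 0 0 0 0.02; 0 0 0 0 0 0 0.02")

```text
time_s: 7.22
tcp_pos: [0.5255, -0.0056, 0.1354]
orientation: [2.191, 2.251, 0.001]
contact_force: [-0.7, -0.2, -4.4]
opening: 0.0281
grip_force: 50.8
```

carry_out(moves="0 0 0.001 0 0 0 0.02; 0 0 0 0 0 0 0.02; 0 0 0 0 0 0 0.02")

```text
time_s: 7.47
tcp_pos: [0.5257, -0.0055, 0.1351]
orientation: [2.191, 2.25, 0.001]
contact_force: [-4.4, -0.5, 6.0]
opening: 0.0286
grip_force: 51.7
```

carry_out(moves="0 0 0.001 0 0 0 0.02; 0 0 0 0 0 0 0.02; 0 0 0 0 0 0 0.02")

```text
time_s: 7.72
tcp_pos: [0.5257, -0.0055, 0.1349]
orientation: [2.191, 2.25, 0.0]
contact_force: [-6.6, -0.6, 16.2]
opening: 0.0286
grip_force: 52.9
```

```bash
python3 - <<'E'
from h import *
s,P,im=held('w5'); print(s['time_s'],s['tcp_pos'],s['contact_force'],s['wrist_torque'])
E
```

```text
end x [0.08987272 0.09065662]
0.035 centre y z [0.0012 0.0589] r 0.019
0.05 centre y z [0.0012 0.0589] r 0.019
0.065 centre y z [0.0012 0.0579] r 0.0182
0.08 centre y z [0.0012 0.059 ] r 0.0188
7.7167 [ 0.52571163 -0.00545444  0.13494273] [-6.58625833 -0.60800852 16.18053597] [-0.18853857  1.35608883 -0.1433326 ]
```

It is seated. Relax the preload, open slightly so it settles, and re-grip lightly.

carry_out(moves="0 -0.0006 -0.0015 0 0 0 0.02; 0 0 0 0 0 0 0.045; 0 0 0 0 0 0 0.045; 0 0 0 0 0 0 0.045; 0 0 0 0 0 0 0.045")

```text
time_s: 8.18
tcp_pos: [0.5251, -0.0055, 0.1347]
orientation: [2.191, 2.251, 0.001]
contact_force: [0.0, -0.9, 0.1]
opening: 0.0451
grip_force: 0.0
```

```bash
python3 - <<'E'
from h import *
s,P,im=held('w6'); print(s['time_s'],s['tcp_pos'],s['contact_force'],s['opening'])
p,d=save('top','t1'); a,d2=save('scene','s1')
A=cv2.resize(p[155:215,185:305],(480,240),interpolation=2); B=cv2.resize(a[170:260,200:310],(480,360),interpolation=2)
cv2.imwrite('pics/c1.png',np.vstack([A,B]))
E
```

```text
end x [0.08986149 0.0905171 ]
0.035 centre y z [0.0015 0.0589] r 0.019
0.05 centre y z [0.0017 0.0589] r 0.019
0.065 centre y z [0.0018 0.0579] r 0.0182
0.08 centre y z [0.002  0.0587] r 0.0188
8.1833 [ 0.52505513 -0.00550919  0.13473319] [ 0.01843447 -0.85483715  0.12408682] 0.045108726298649676
```

View pics/c1.png

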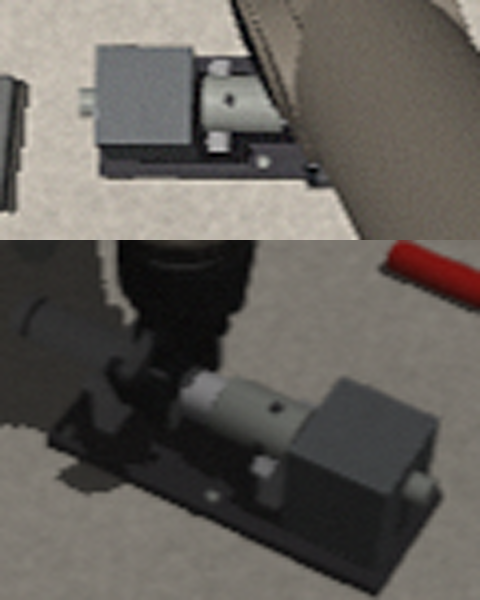

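carry_out(moves="0 0 0 0 0 0 0.02; 0 0 0 0 0 0 0.02; 0 0 0 0 0 0 0.02; 0 0 0 0 0 0 0.02; 0 0 0 0 0 0 0.02", squeeze=40)

```text
time_s: 8.75
tcp_pos: [0.525, -0.0055, 0.1349]
orientation: [2.191, 2.251, 0.001]
contact_force: [-0.0, 0.4, 2.1]
opening: 0.0287
grip_force: 39.3
```

The pylon lies in both notches, thick end at the hood. Slide in, first the stretch where it cannot yet reach the solid stop, to learn the friction.

carry_out(moves="0.001 0 0 0 0 0 0.02; 0.001 0 0 0 0 0 0.02; 0.001 0 0 0 0 0 0.02; 0.001 0 0 0 0 0 0.02; 0.001 0 0 0 0 0 0.02", squeeze=26)

```text
time_s: 9.17
tcp_pos: [0.5249, -0.0032, 0.1349]
orientation: [2.192, 2.247, -0.004]
contact_force: [0.8, -7.6, 3.3]
opening: 0.029
grip_force: 39.4
```

carry_out(moves="0.0007 0 0 0 0 0 0.02; 0.0007 0 0 0 0 0 0.02; 0.0007 0 0 0 0 0 0.02; 0.0007 0 0 0 0 0 0.02; 0.0007 0 0 0 0 0 0.02")

```text
time_s: 9.58
tcp_pos: [0.5249, 0.0003, 0.1349]
orientation: [2.192, 2.247, -0.003]
contact_force: [1.0, -7.6, 2.9]
opening: 0.0284
grip_force: 39.4
```

carry_out(moves="0.0005 0 0 0 0 0 0.02; 0.0005 0 0 0 0 0 0.02; 0.0005 0 0 0 0 0 0.02; 0.0005 0 0 0 0 0 0.02")

```text
time_s: 9.92
tcp_pos: [0.5248, 0.0023, 0.1349]
orientation: [2.192, 2.247, -0.003]
contact_force: [0.8, -7.5, 3.4]
opening: 0.0288
grip_force: 39.4
```

Sliding friction is about 7.5 N and stiffness about 3 N/mm, so steps of about 2.5 mm are safe.

carry_out(moves="0.0006 0 0 0 0 0 0.02; 0.0006 0 0 0 0 0 0.02; 0.0006 0 0 0 0 0 0.02; 0.0006 0 0 0 0 0 0.02")

```text
time_s: 10.25
tcp_pos: [0.5248, 0.0047, 0.1349]
orientation: [2.192, 2.247, -0.003]
contact_force: [0.1, -8.3, 3.3]
opening: 0.0286
grip_force: 39.4
```

carry_out(moves="0.0006 0 0 0 0 0 0.02; 0.0006 0 0 0 0 0 0.02; 0.0006 0 0 0 0 0 0.02; 0.0006 0 0 0 0 0 0.02")

```text
time_s: 10.58
tcp_pos: [0.5247, 0.0072, 0.1349]
orientation: [2.192, 2.247, -0.003]
contact_force: [0.7, -8.0, 2.9]
opening: 0.0289
grip_force: 39.4
```

carry_out(moves="0.0006 0 0 0 0 0 0.02; 0.0006 0 0 0 0 0 0.02; 0.0006 0 0 0 0 0 0.02; 0.0006 0 0 0 0 0 0.02")

```text
time_s: 10.92
tcp_pos: [0.5247, 0.0095, 0.1349]
orientation: [2.192, 2.247, -0.003]
contact_force: [1.7, -8.4, 3.9]
opening: 0.029
grip_force: 39.4
```

carry_out(moves="0.0006 0 0 0 0 0 0.02; 0.0006 0 0 0 0 0 0.02; 0.0006 0 0 0 0 0 0.02")

```text
time_s: 11.17
tcp_pos: [0.5246, 0.0114, 0.1349]
orientation: [2.192, 2.247, -0.003]
contact_force: [1.4, -7.9, 2.5]
opening: 0.0289
grip_force: 39.4
```

carry_out(moves="0.0006 0 0 0 0 0 0.02; 0.0006 0 0 0 0 0 0.02; 0.0006 0 0 0 0 0 0.02; 0.0006 0 0 0 0 0 0.02")

```text
time_s: 11.5
tcp_pos: [0.5246, 0.0138, 0.1349]
orientation: [2.192, 2.247, -0.003]
contact_force: [1.7, -6.7, 2.3]
opening: 0.0289
grip_force: 39.4
```

```bash
cat >> h.py <<'E'
def step(d,s):
    R=Ro.from_rotvec(s['orientation']).as_matrix(); w=(cloud('wrist',d,s)-s['tcp_pos'])@R
    q=w[(abs(w[...,1]-.0012)<.004)&(w[...,2]>.03)&(w[...,2]<.05)&(d>0)]; q=q[q[:,0].argsort()]
    c=q[(q[:,2]<.0415)]; return np.percentile(c[:,0],.5)
E
python3 - <<'E'
from h import *
class D(dict):pass
for f,p in(('w4',None),('w6',None)):
    d=np.load(f'pics/{f}.npy'); pos={'w4':[.52595369,-.00946411,.19301481],'w6':[.52505513,-.00550919,.13473319]}[f]; o={'w4':[2.191,2.246,.003],'w6':[2.191,2.251,.001]}[f]
    print(f,step(d,dict(tcp_pos=np.array(pos),orientation=np.array(o))))
s=state(); im,d=save('wrist','w7'); print(step(d,s),s['tcp_pos'],s['contact_force'])
E
```

```text
w4 0.029939969973545418
w6 0.029686227007476283
0.029520020294704966 [0.52461646 0.01380403 0.13489552] [ 1.74638154 -6.7184146   2.25329731]
```

No slip in the grip. Continue.

carry_out(moves="0.0006 0 0 0 0 0 0.02; 0.0006 0 0 0 0 0 0.02; 0.0006 0 0 0 0 0 0.02; 0.0006 0 0 0 0 0 0.02")

```text
time_s: 11.88
tcp_pos: [0.5245, 0.016, 0.1349]
orientation: [2.192, 2.247, -0.003]
contact_force: [2.2, -8.2, 2.6]
opening: 0.0287
grip_force: 39.4
```

carry_out(moves="0.0006 0 0 0 0 0 0.02; 0.0006 0 0 0 0 0 0.02; 0.0006 0 0 0 0 0 0.02; 0.0006 0 0 0 0 0 0.02")

```text
time_s: 12.22
tcp_pos: [0.5245, 0.0183, 0.1349]
orientation: [2.192, 2.247, -0.003]
contact_force: [2.3, -8.3, 3.1]
opening: 0.0287
grip_force: 39.4
```

carry_out(moves="0.0006 0 0 0 0 0 0.02; 0.0006 0 0 0 0 0 0.02; 0.0006 0 0 0 0 0 0.02; 0.0006 0 0 0 0 0 0.02")

```text
time_s: 12.55
tcp_pos: [0.5245, 0.0205, 0.1349]
orientation: [2.192, 2.247, -0.004]
contact_force: [1.3, -10.6, 3.1]
opening: 0.0284
grip_force: 39.4
```

carry_out(moves="0.0006 0 0 0 0 0 0.02; 0.0006 0 0 0 0 0 0.02; 0.0006 0 0 0 0 0 0.02")

```text
time_s: 12.8
tcp_pos: [0.5245, 0.0207, 0.1349]
orientation: [2.193, 2.245, -0.006]
contact_force: [1.4, -14.1, 3.9]
opening: 0.0286
grip_force: 39.4
```

It has come up solid. Press a little firmer and hold.

carry_out(moves="0.0006 0 0 0 0 0 0.02; 0.0006 0 0 0 0 0 0.02; 0.0004 0 0 0 0 0 0.02; 0 0 0 0 0 0 0.02; 0 0 0 0 0 0 0.02; 0 0 0 0 0 0 0.02; 0 0 0 0 0 0 0.02; 0 0 0 0 0 0 0.02; 0 0 0 0 0 0 0.02")

```text
time_s: 13.55
tcp_pos: [0.5245, 0.021, 0.1349]
orientation: [2.193, 2.243, -0.008]
contact_force: [0.8, -16.3, 4.6]
opening: 0.0285
grip_force: 39.4
```

```bash
python3 - <<'E'
from h import *
s=state(); im,d=save('wrist','w8'); print(step(d,s),s['tcp_pos'],s['contact_force'])
E
```

```text
0.029279236654172185 [0.52447764 0.02098321 0.13486459] [  0.82237539 -16.30839304   4.57381391]
```

About 8 N net on the anvil, no slip. Ease part of the push, let go, and rise.

carry_out(moves="-0.001 0 0 0 0 0 0.02; -0.001 0 0 0 0 0 0.02; 0 0 0 0 0 0 0.02; 0 0 0 0 0 0 0.07; 0 0 0 0 0 0 0.07; 0 0 0 0 0 0 0.07; 0 0 0 0 0 0 0.07; 0 0 0 0 0 0 0.07; 0 0 -0.01 0 0 0 0.07; 0 0 -0.025 0 0 0 0.07; 0 0 -0.035 0 0 0 0.07; 0 0 -0.035 0 0 0 0.07; 0 0 0 0 0 0 0.07; 0 0 0 0 0 0 0.07")

```text
time_s: 14.77
tcp_pos: [0.5252, 0.0253, 0.2425]
orientation: [2.189, 2.248, 0.006]
contact_force: [0.5, 0.6, -0.7]
opening: 0.07
grip_force: 0.0
```

```bash
python3 - <<'E'
from h import *
s=state(); print(s['time_s'],s['tcp_pos'],s['contact_force'],s['opening'])
im,d=save('wrist','w9'); P=cloud('wrist',d,s)
q=P[(P[...,2]>.06)&(P[...,2]<.1)&(abs(P[...,0]-.5245)<.004)&(P[...,1]>-.1)&(P[...,1]<.084)&(d>0)]
c=q[q[:,2]>.0925]; print('clamp y from',np.percentile(c[:,1],[.5,99.5]),'top z',np.median(c[:,2]))
# keys, joint frame of readout
for f,yaw in(('key',None),):pass
EOF=0
E
```

```text
14.7667 [0.52522206 0.02530719 0.24251559] [ 0.51438316  0.60949448 -0.71555643] 0.06996991365496112
clamp y from [0.04981995 0.08299015] top z 0.09446726744669845
```

View pics/w9.png

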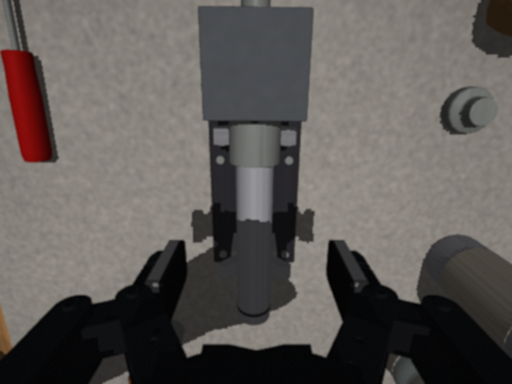

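The pylon rests in the blocks with the clamp in the hood; its step is at y≈0.050, the same as when pressed. Now go above the keys with the fingers shut.

carry_out(moves="0.02 -0.004 0 0 0 0 0; 0.035 -0.005 0 0 0 0 0; 0.035 -0.005 0 0 0 0 0; 0.035 -0.005 0 0 0 0 0; 0.035 -0.004 0 0 0 0 0; 0.025 -0.004 0 0 0 0 0; 0.02 -0.002 0 0 0 0 0; 0.01 -0.002 0 0 0 0 0; 0 0 0 0 0 0 0; 0 0 0 0 0 0 0")

```text
time_s: 15.65
tcp_pos: [0.4869, 0.2382, 0.2389]
orientation: [-2.191, -2.251, 0.003]
contact_force: [0.5, -0.5, -0.1]
opening: 0.0001
grip_force: 0.0
```

```bash
python3 - <<'E'
from h import *
s=state(); print(s['time_s'],s['tcp_pos'],s['opening'])
im,d=save('wrist','w10'); P=cloud('wrist',d,s)
kd=((P[...,2]>.047)&(P[...,2]<.065)&(P[...,0]>.44)&(P[...,0]<.56)&(P[...,1]>.21)&(P[...,1]<.41)&(d>0))
k,l,st,ce=cv2.connectedComponentsWithStats(kd.astype(np.uint8))
for i in range(1,k):
    if st[i,4]>30:
        w=P[l==i]; zt=np.percentile(w[:,2],90); t=w[w[:,2]>zt-.004]; print('key',st[i],'z',zt.round(4),(t.max(0)-t.min(0)).round(4),((t.min(0)+t.max(0))/2).round(4))
F=frame(91.3,0)
for n,x,y in(('large',.486,.308),('small',.4886,.36)): print(n); plan([x,y,.055+.073],F,s)
E
```

```text
15.65 [0.48692616 0.23816103 0.23886779] 0.00011743474619245903
key [255  19  20  23 353] z 0.0509 [0.0146 0.0153 0.0047] [0.491  0.3593 0.0495]
key [ 239   79   41   43 1346] z 0.0509 [0.0328 0.0331 0.0052] [0.4883 0.3075 0.0498]
key [241 149  28  27 547] z 0.0507 [0.0235 0.0231 0.005 ] [0.4858 0.2559 0.0495]
large
turn [-0.1   0.07  0.26] n 1.0 shift mm [ 69.8   0.7 110.9] n 4.0
small
turn [-0.1   0.07  0.26] n 1.0 shift mm [121.8   4.4 110.9] n 5.0
```

View pics/w10.png

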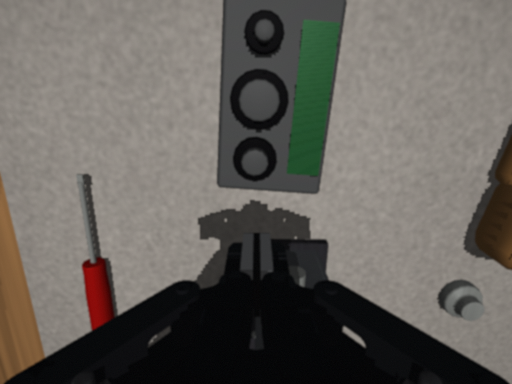

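Sizes confirm the keys: small (15 mm) at (264,30), large (33 mm) at (260,100), medium (23 mm) at (255,158). Move above the large key.

carry_out(moves="0.025 0.001 0 0 0 0 0; 0.03 0.001 0 0 0 0 0; 0.0145 0 0.02 0 0 0 0; 0 0 0.03 0 0 0 0; 0 0 0.03 0 0 0 0; 0 0 0.018 0 0 0 0; 0 0 0.008 0 0 0 0; 0 0 0 0 0 0 0; 0 0 0 0 0 0 0")

```text
time_s: 16.45
tcp_pos: [0.4881, 0.3077, 0.1342]
orientation: [2.193, 2.249, 0.0]
contact_force: [0.9, -0.2, -0.2]
opening: 0.0003
grip_force: 0.0
```

carry_out(moves="0 0 0.003 0 0 0 0; 0 0 0.003 0 0 0 0; 0 0 0.001 0 0 0 0; 0 0 0 0 0 0 0")

```text
time_s: 16.78
tcp_pos: [0.4876, 0.3085, 0.1272]
orientation: [2.192, 2.251, 0.001]
contact_force: [0.2, -0.7, -0.2]
opening: 0.0005
grip_force: 0.0
```

carry_out(moves="0 0 0.002 0 0 0 0; 0 0 0.002 0 0 0 0; 0 0 0.001 0 0 0 0; 0 0 0 0 0 0 0")

```text
time_s: 17.12
tcp_pos: [0.4875, 0.3086, 0.1217]
orientation: [-2.191, -2.251, -0.001]
contact_force: [0.5, 0.2, 1.7]
opening: -0.0001
grip_force: 0.7
```

carry_out(moves="0 0 0.0015 0 0 0 0; 0 0 0.0015 0 0 0 0; 0 0 0 0 0 0 0")

```text
time_s: 17.37
tcp_pos: [0.4875, 0.3087, 0.1188]
orientation: [-2.191, -2.251, -0.001]
contact_force: [-0.3, -0.2, 3.1]
opening: -0.0003
grip_force: 1.4
```

carry_out(moves="0 0 0.001 0 0 0 0; 0 0 0.001 0 0 0 0; 0 0 0 0 0 0 0")

```text
time_s: 17.62
tcp_pos: [0.4875, 0.3087, 0.1168]
orientation: [-2.191, -2.251, -0.001]
contact_force: [0.8, -0.2, 3.6]
opening: 0.0
grip_force: 1.9
```

carry_out(moves="0 0 0.001 0 0 0 0; 0 0 0.0005 0 0 0 0; 0 0 0 0 0 0 0")

```text
time_s: 17.87
tcp_pos: [0.4876, 0.3087, 0.1166]
orientation: [2.191, 2.25, 0.001]
contact_force: [-3.0, -2.8, 14.5]
opening: 0.0001
grip_force: 7.0
```

Large key bottomed. Release it and move to the small key.

carry_out(moves="0 0 -0.005 0 0 0 0; 0 0 -0.012 0 0 0 0; 0 0 -0.013 0 0 0 0; 0 0 0 0 0 0 0; 0 0 0 0 0 0 0; 0.017 0.001 0 0 0 0 0; 0.018 0.0015 0 0 0 0 0; 0.0162 0.0012 0 0 0 0 0; 0 0 0.01 0 0 0 0; 0 0 0.006 0 0 0 0; 0 0 0 0 0 0 0; 0 0 0 0 0 0 0")

```text
time_s: 18.87
tcp_pos: [0.4894, 0.3583, 0.1281]
orientation: [2.192, 2.25, -0.004]
contact_force: [-0.1, 0.8, 0.5]
opening: 0.0001
grip_force: 0.0
```

```bash
python3 - <<'E'
from h import *
s=state(); print(s['time_s'],s['tcp_pos'],s['contact_force'])
plan([.490,.360,.123],frame(91.3,0),s)
E
```

```text
18.8667 [0.48942942 0.3582514  0.12808424] [-0.06830061  0.7527472   0.52968462]
turn [-0.1   0.13  0.19] n 1.0 shift mm [1.7 0.6 5.1] n 1.0
```

carry_out(moves="0.0015 0.0005 0.002 0 0 0 0; 0 0 0.002 0 0 0 0; 0 0 0.002 0 0 0 0; 0 0 0.002 0 0 0 0; 0 0 0 0 0 0 0")

```text
time_s: 19.28
tcp_pos: [0.4904, 0.3611, 0.1212]
orientation: [2.192, 2.251, 0.0]
contact_force: [0.5, -0.5, 2.4]
opening: 0.0001
grip_force: 0.9
```

carry_out(moves="0 0 0.0015 0 0 0 0; 0 0 0.001 0 0 0 0; 0 0 0 0 0 0 0")

```text
time_s: 19.53
tcp_pos: [0.4904, 0.3611, 0.1188]
orientation: [2.192, 2.25, 0.0]
contact_force: [-0.1, -1.2, 2.4]
opening: 0.0004
grip_force: 1.4
```

carry_out(moves="0 0 0.001 0 0 0 0; 0 0 0.0005 0 0 0 0; 0 0 0 0 0 0 0")

```text
time_s: 19.78
tcp_pos: [0.4904, 0.3612, 0.1173]
orientation: [2.192, 2.251, 0.0]
contact_force: [0.0, -1.9, 3.4]
opening: 0.0001
grip_force: 1.8
```

carry_out(moves="0 0 0.001 0 0 0 0; 0 0 0.001 0 0 0 0; 0 0 0 0 0 0 0")

```text
time_s: 20.03
tcp_pos: [0.4904, 0.3613, 0.1166]
orientation: [2.191, 2.25, 0.0]
contact_force: [-2.2, -4.9, 13.0]
opening: -0.0
grip_force: 6.7
```

carry_out(moves="0 0 -0.005 0 0 0 0; 0 0 -0.015 0 0 0 0; 0 0 -0.03 0 0 0 0; 0 0 -0.035 0 0 0 0; 0 0 -0.035 0 0 0 0; 0 0 0 0 0 0 0; 0 0 0 0 0 0 0; 0 0 0 0 0 0 0")

```text
time_s: 20.7
tcp_pos: [0.4897, 0.3612, 0.2346]
orientation: [-2.191, -2.251, 0.001]
contact_force: [0.5, -0.1, -1.4]
opening: 0.0002
grip_force: 0.0
```

```bash
python3 - <<'E'
from h import *
s=state(); print(s['time_s'],s['tcp_pos'],s['contact_force'])
p,d=save('top','t2'); P=cloud('top',d)
q=P[(P[...,2]>.06)&(abs(P[...,0]-.5245)<.03)&(P[...,1]>-.15)&(P[...,1]<.08)]
print('pylon y',q.min(0),q.max(0))
cv2.imwrite('pics/c2.png',cv2.resize(p[60:300,90:410],(800,600)))
E
```

```text
20.7 [0.48974047 0.36115665 0.2346479 ] [ 0.45303449 -0.10452556 -1.40211616]
pylon y [ 0.49557302 -0.09561431  0.06363864] [0.5539808  0.07969866 0.09847256]
```

View pics/c2.png

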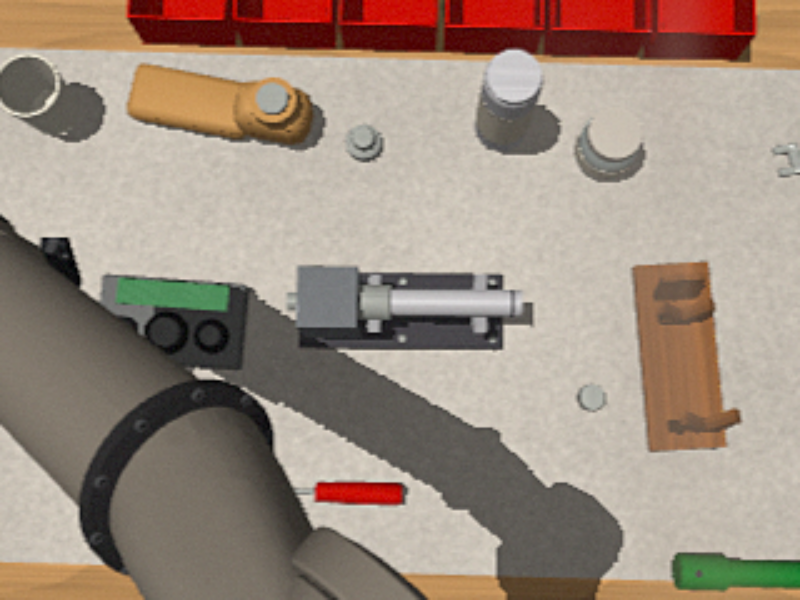

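The final view shows the pylon level in the fixture at (440,302) with its thick end in the hood, the rest empty, and the bystanders where they were. Both keys bottomed and released, and the arm is clear.

```bash
python3 -c "
from station import sign_off; print(sign_off())"
```

```text
the job is handed in; nothing more can be done
None
```

The job is handed in, at about 21 s of the 61 s allowed: the pylon lies in the blocks and was pressed solid on the anvil with about 8 N net, then released; the large key and then the small key were pressed fully; the medium key and the other things on the bench were not touched.

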